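Weigh a medicine jar on the pharmacy balance

TASK

Find out what the capped jar on the pharmacy balance weighs: thread ring weights over the upright spindle of the other pan, lowering each one gently until it is seated, and keep to the ones needed until the beam comes to rest level, the pointer between its two marks. The 200 g ring is needed in any case, together with the 50 g or the 100 g ring, whichever levels the beam. The balance is delicate: never press on the weight pan or its spindle with more than 15 N, leave the jar standing on its pan, and leave the other things on the table where they are.

Things in the scene. Friction and masses are not known exactly. Their poses are not given: they have to be found in the camera images.
- balance: Two-pan balance, fixed to the table: grey housing 130 x 330 mm, 54 mm high, beam along its y axis, a pan 130 mm either side of its centre. Origin at the centre of its underside on the table, z up. The pan with the upright spindle is on its -y side, the jar's pan on its +y side. Over the middle a pointer and a small white scale plate reach 185 mm above the table.
- pan: The weight pan: flat steel disc 100 mm across, 4 mm thick, that stays level and moves straight up and down with the beam, 14 mm either way from level, where its top is 118 mm above the table. Origin at the centre of its top face, axes parallel to the balance's. Empty, it rests at its upper stop, sinks if pressed with 1 to 2 N, then 1 N more per 12 mm; both stops are hard.
- pivot (a point): Point 46 mm above the centre of the weight pan, at the height of the tip of its spindle. The spindle (upright steel, 12 mm in diameter, flat end with a 1 mm chamfer) is off centre: it stands on a flush round eccentric, its axis 8 mm from this point horizontally, in any direction all round. It is clamped there and does not move. The direction is not measured: find it by feel or by eye.
- beam (a joint): Tilt of the beam in rad: 0 is level, positive is the weight pan up and the jar too heavy; stops at -0.11 and +0.11 (it starts at +0.11). The beam settles in about a second. Between the stops it shows the imbalance: 0.044 rad for each 50 g (a pan's height changes 130 mm x tilt). It is level when the pointer stands between the two black marks, within 0.025 rad.
- w200_centre (a point): Loose plain stainless ring weight of 200 g: outer diameter 44 mm, height 20 mm, with a vertical through hole 16 mm in diameter; it lies flat on the table. This point is the centre of the ring, half-way up; z is the ring's axis.
- w100_centre (a point): Loose plain stainless ring weight of 100 g: outer diameter 34 mm, height 18 mm, with a vertical through hole 16 mm in diameter; it lies flat on the table. This point is the centre of the ring, half-way up; z is the ring's axis.
- w50_centre (a point): Loose plain stainless ring weight of 50 g: outer diameter 30 mm, height 13 mm, with a vertical through hole 16 mm in diameter; it lies flat on the table. This point is the centre of the ring, half-way up; z is the ring's axis.
- jar: Capped glass jar 62 mm in diameter, 70 mm high, that stands on the other pan; origin at the centre of its underside. Its mass is not known: between 230 and 320 g. It is to be left alone.
- vial: Bystander: small glass vial with a metal cap, 24 mm across, 45 mm high; origin at the centre of its underside. Leave it where it is.
- amber: Bystander: amber glass bottle, 56 mm across, 110 mm high; origin at the centre of its underside. Leave it where it is.
- mortar: Bystander: white ceramic mortar bowl, 96 mm across, 55 mm high; origin at the centre of its underside. Leave it where it is.
- pillbox: Bystander: white pill jar, 48 mm across, 55 mm high; origin at the centre of its underside. Leave it where it is.
- spatula: Bystander: spatula with black handle, 140 mm long, lying flat; origin at the centre of its underside. Leave it where it is.
- beaker: Bystander: steel beaker, 60 mm across, 70 mm high; origin at the centre of its underside. Leave it where it is.
- stopper: Bystander: plain black rubber stopper without a hole, 28 mm across, 20 mm high; origin at the centre of its underside. Leave it where it is.

How it is judged (in metres and radians):
On the way:
1. a first ring weight is threaded on the spindle and let go (((horizontal distance between w200_centre and pan below 0.0115 m and z of w200_centre in the frame of pan between 0.004 and 0.04 m) or (horizontal distance between w100_centre and pan below 0.0115 m and z of w100_centre in the frame of pan between 0.004 and 0.04 m) or (horizontal distance between w50_centre and pan below 0.0115 m and z of w50_centre in the frame of pan between 0.004 and 0.04 m)) and contact force between the fingers and pan below 0.05 N), for 0.2 s.
At the end, for the whole second after the job is handed in: The 200 g and the 50 or 100 g ring are threaded on the spindle (within 11.5 mm of the pan's centre, ring centre 4 to 40 mm above its top), the beam rests within 0.025 rad of level (under 0.03 rad/s), the jar is upright within 0.1 rad and under 160 mm from the balance's centre (horizontal distance between w200_centre and pan below 0.0115 m and z of w200_centre in the frame of pan between 0.004 and 0.04 m and ((horizontal distance between w100_centre and pan below 0.0115 m and z of w100_centre in the frame of pan between 0.004 and 0.04 m) or (horizontal distance between w50_centre and pan below 0.0115 m and z of w50_centre in the frame of pan between 0.004 and 0.04 m)) and value of joint beam between -0.025 and 0.025 rad and velocity of joint beam between -0.03 and 0.03 rad/s and horizontal distance between jar and balance below 0.16 m and angle between jar's own z axis and vertical below 0.1 rad); the robot touches nothing.
It fails at once if the weight pan or its spindle is pressed with more than 15 N (contact force between pan and anything else above 15 N).
It fails at once if the jar is tipped by more than 0.3 rad or pushed off its pan (more than 180 mm from the balance's centre) (angle between jar's own z axis and vertical above 0.3 rad or horizontal distance between jar and balance above 0.18 m).
It fails at once if a bystander is moved by more than 30 mm (distance of any of vial, amber, mortar, pillbox, spatula, beaker, stopper from where it was at the start of the episode above 0.03 m).
It also fails if it takes over 72 s, if anything falls off the work surface, if the arm or the gripper's body presses on something with over 40 N, if the wrist force passes 120 N, or if a joint passes its speed limit or range.

ROBOT

A 7-joint arm with a two-finger parallel gripper is mounted at the origin on the work surface. World frame = base frame: x ahead of the robot, y to its left, z up, the work surface at z = 0. Lengths are in mm, angles in rad, forces in N, time in s.
With the tool pointing down it reaches from about 350 to 900 mm from the base axis. Payload 8.1 kg.
Tool frame: the origin (TCP) lies at the very end of the fingers, on their centre line; the grasp point (between the pads) lies 19 mm behind it; z points along the fingers, y is the direction in which the jaws open and shut (so a half turn about z gives the same grasp; the last joint's range is limited). The gripper opens to 92 mm and grips with 3 to 60 N. Pads are 19 mm wide; open, the fingers measure 130 mm over their backs; the gripper's body (75 mm by 190 mm) begins 47 mm behind the grasp point.
Start: joints at [1.082, 0.434, 0.025, 1.573, -0.012, 1.134, -0.075], TCP at [235.166, -579.084, 226.742] pointing down, gripper open.
Joint ranges: [-2.62, 2.62], [-0.44, 2.09], [-1.27, 1.32], [0.08, 2.57], [-1.32, 4.46], [0.12, 2], [-2.74, 2.74]. Speed limits (rad/s): [2.22, 2.22, 3.01, 3.01, 3.14, 3.14, 3.14].

INTERFACE

Orientations are given as a rotation vector (axis times angle).
In Python, from rig import manip gives the robot as it stands.
- The arm moves only by the tool carry_out, never from a script. Its argument "increments" is a list of rows, each an object of numbers: "tx", "ty", "tz": the shift along the world's x, y, z each as a share of 300 mm, from -1 to 1; "wx", "wy", "wz": the turn, a rotation vector about the world's x, y, z each as a share of 180 degrees, from -1 to 1; "claw": the opening in per cent of the stroke, from 0 (shut) to 100 (fully open). In form: [{"tx": .., "ty": .., "tz": .., "wx": .., "wy": .., "wz": .., "claw": ..}, ...]. A call has 1 to 12 rows; each row shifts and turns the commanded pose from where the row before left it; what a row does not reach is not made up. A row lasts 1/10 s, in which the tool goes at most 50 mm and 8.59 degrees, less where a joint would pass 70% of its speed; a pose out of reach is approached as far as the arm can. A call with a number of a shift or a turn outside -1 to 1 is refused whole. A call with a gripper value outside its range is refused whole. The fingers move at their own pace and stop on an object; "newtons" is the grip in N (left out, the last holds). Time passes only in rows, so rows that do not move let the fingers close. It gives the time, the measured TCP pose, the force and the opening at its end, in the units of the state.
- manip.get_state(): the state, without advancing time (a new reading comes with each control period).
- manip.read_camera(name): name is "side" or "top"; returns a dict with "image" (384x512x3 uint8, red, green, blue), "fx", "fy", "cx", "cy" (pixels), "k1" (the pictures are not rectified: a ray, as slopes to the right and down, at radius r is drawn at 1 + k1 r^2 times it, then the intrinsics apply), "R" (3x3) and "t" (3): a world point X has camera coordinates R X + t. Camera axes: x right, y down, z forward; pixel columns grow to the right and rows downward; lengths in mm; the calibration is good to about 2 mm. A picture is of the moment at which its call begins. There is no depth.
- manip.sign_off(): hands the job in, once; it reports no verdict.
The state is a dict: "t": time; "joint_pos": joint angles; "qvel": joint speeds; "tau": joint torques, N m; "position": TCP position; "eef_rot": TCP orientation; "ft_force": force on the tool from outside, world axes, zero at the start; "torque": the same for the moment, N m; "width": opening from 0.0 (shut) to 1.0 (fully open).
Only numpy, scipy, OpenCV 4.12 (cv2) and the standard library are available. Lean on these libraries where they do the work, as an engineer would, in place of code of your own. Each camera call takes 0.05 s, during which the arm holds its last target.

## Working session

There is one attempt and no reset: what is moved stays moved. The work goes in short steps, Python scripts to look and compute and a tool call to move; the robot and the scene stay as the last step left them, time stands still between calls to the robot, and variables do not carry over. Pictures are saved under pics/ and viewed, and the job is handed in when it is done.

Besides the shell and the picture viewer there is one more tool, called after "Call:" by a JSON object that holds its "name" and its "arguments". carry_out: Moves the arm, as the interface text tells. Its arguments: {"type":"object","properties":{"increments":{"type":"array"},"newtons":{"type":"number"}},"required":["increments"]}

```bash
ls; mkdir -p pics; python3 - <<'E'
from rig import manip
import cv2
for n in("top","side"):
    c=manip.read_camera(n)
    cv2.imwrite(f"pics/{n}0.png",cv2.resize(c["image"][:,:,::-1],None,fx=1.5,fy=1.5,interpolation=cv2.INTER_CUBIC))
    print({k:c[k] for k in c if k!="image"})
print(manip.get_state())
E
```

```text
pics
{'fx': 351.1256978999541, 'fy': 351.1256978999541, 'cx': 256.55723178720126, 'cy': 194.59552653379254, 'k1': 0.015354393538867849, 'R': array([[ 2.10615267e-02, -9.99772748e-01,  3.29598815e-03],
       [-9.82803229e-01, -2.13087367e-02, -1.83422329e-01],
       [ 1.83450879e-01,  6.23846467e-04, -9.83028680e-01]]), 't': array([ 22.23238559, 528.33896971, 978.53116052])}
{'fx': 400.71575661485537, 'fy': 400.71575661485537, 'cx': 256.5694528237518, 'cy': 193.02299657806483, 'k1': 0.020143081225750377, 'R': array([[ 0.93450272, -0.35593369, -0.00398397],
       [-0.18549883, -0.47741315, -0.85887535],
       [ 0.30380067,  0.80336037, -0.51216917]]), 't': array([-493.56991307,  229.32909665,  921.83064515])}
{'t': 0.1, 'joint_pos': array([ 1.08241283,  0.43513468,  0.02495788,  1.57398708, -0.0115816 ,
        1.13401428, -0.07512351]), 'qvel': array([-1.45118893e-03, -2.55310869e-03, -2.02648985e-04, -2.85951935e-03,
        1.03330625e-03, -2.65325627e-04,  8.60760321e-05]), 'tau': array([ 2.88040021e-03, -6.69129610e+01,  9.87882838e-01, -3.15147972e+01,
       -6.05227333e-02,  3.72458319e-02,  7.19255218e-05]), 'position': array([ 234.96126963, -578.662618  ,  226.0422094 ]), 'eef_rot': array([-3.08203477e+00, -6.01870640e-01,  6.30245046e-04]), 'ft_force': array([ 0.06950503, -0.10457518, -0.28697358]), 'torque': array([-0.01647468, -0.00836533, -0.01454807]), 'width': 0.9979993500583368}
```

View pics/top0.png

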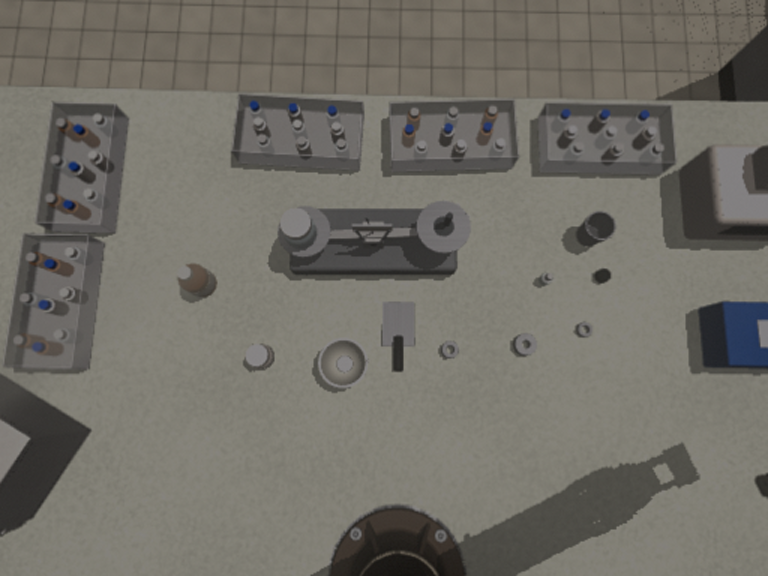

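View pics/side0.png

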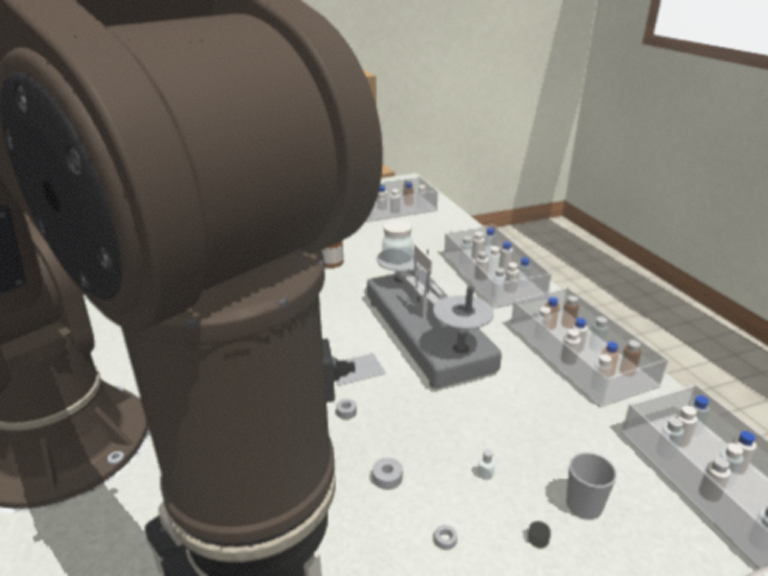

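```bash
cat > h.py <<'E'
import numpy as np, cv2
from rig import manip
def K(c): return np.array([[c["fx"],0,c["cx"]],[0,c["fy"],c["cy"]],[0,0,1.]])
def ray(c,u,v):
    p=cv2.undistortPoints(np.array([[[u,v]]],float),K(c),np.array([c["k1"],0,0,0.]))[0,0]
    R,t=c["R"],c["t"]; d=R.T@np.array([p[0],p[1],1]); o=-R.T@t
    return o,d/np.linalg.norm(d)
def plane(c,u,v,z):
    o,d=ray(c,u,v); return o+d*(z-o[2])/d[2]
def proj(c,X):
    X=np.array(X,float).reshape(-1,3)
    return cv2.projectPoints(X,cv2.Rodrigues(c["R"])[0],np.asarray(c["t"],float),K(c),np.array([c["k1"],0,0,0.]))[0].reshape(-1,2)
def crop(c,name,u0,u1,v0,v1,s):
    im=c["image"][v0:v1,u0:u1,::-1]
    cv2.imwrite("pics/"+name,cv2.resize(im,None,fx=s,fy=s,interpolation=cv2.INTER_CUBIC))
E
python3 - <<'E'
from h import *
t=manip.read_camera("top"); s=manip.read_camera("side")
crop(t,"t1.png",270,410,205,255,5)
crop(t,"t2.png",180,320,125,195,5)
crop(s,"s1.png",215,315,255,375,5)
crop(s,"s2.png",240,340,140,260,5)
np.save("t0.npy",t["image"]);np.save("s0.npy",s["image"])
E
```

```text
(no output)
```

View pics/t1.png

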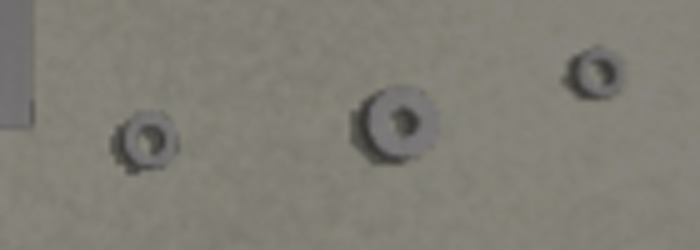

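View pics/t2.png

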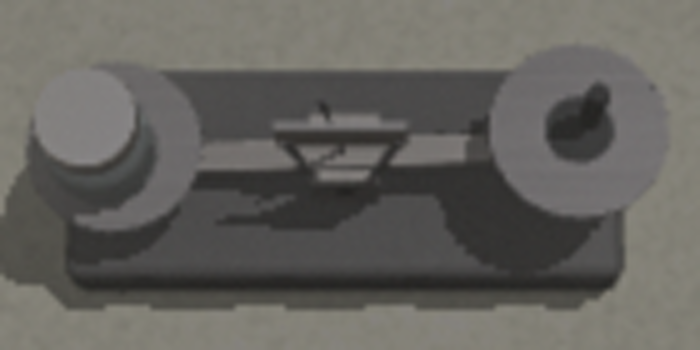

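View pics/s1.png

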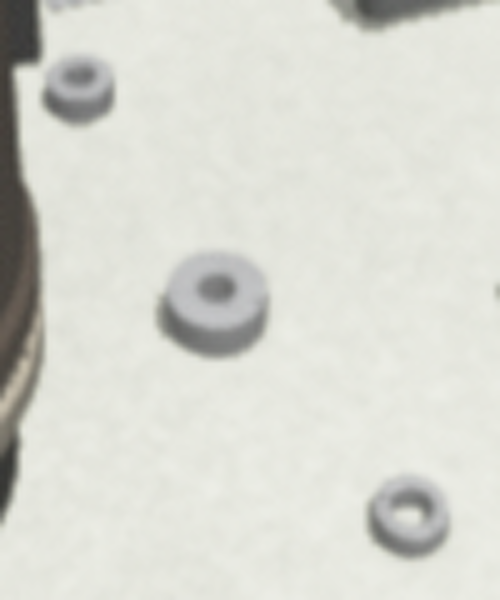

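View pics/s2.png

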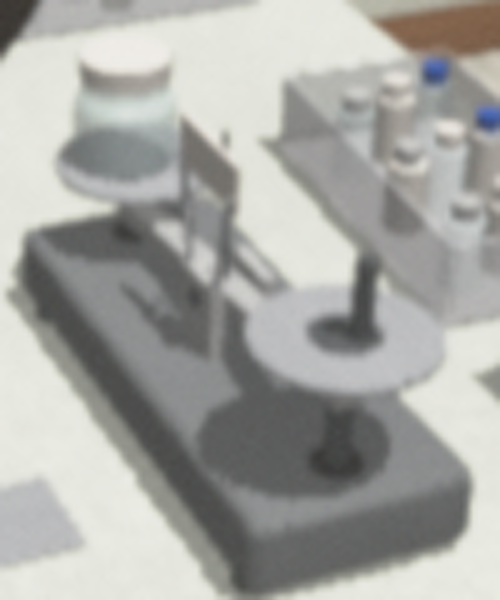

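```bash
python3 - <<'E'
from h import *
T=np.load("t0.npy");S=np.load("s0.npy")
def z(im,name,u0,u1,v0,v1,s,g):
    a=im[v0:v1,u0:u1,::-1].astype(float); a=(a-a.min())/(a.max()-a.min()); a=(255*a**g).astype(np.uint8)
    cv2.imwrite("pics/"+name,cv2.resize(a,None,fx=s,fy=s,interpolation=cv2.INTER_NEAREST))
z(T,"z1.png",276,316,132,170,15,.7)
z(S,"z2.png",286,332,184,224,15,.7)
z(T,"z3.png",290,400,212,242,7,.7)
E
```

```text
(no output)
```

View pics/z1.png

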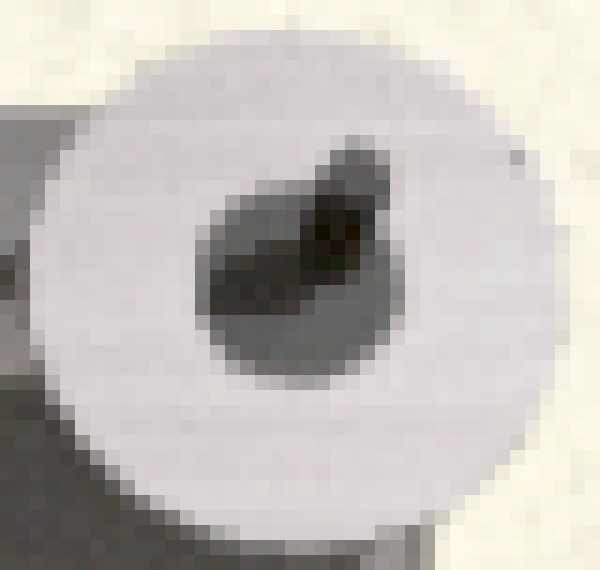

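View pics/z2.png

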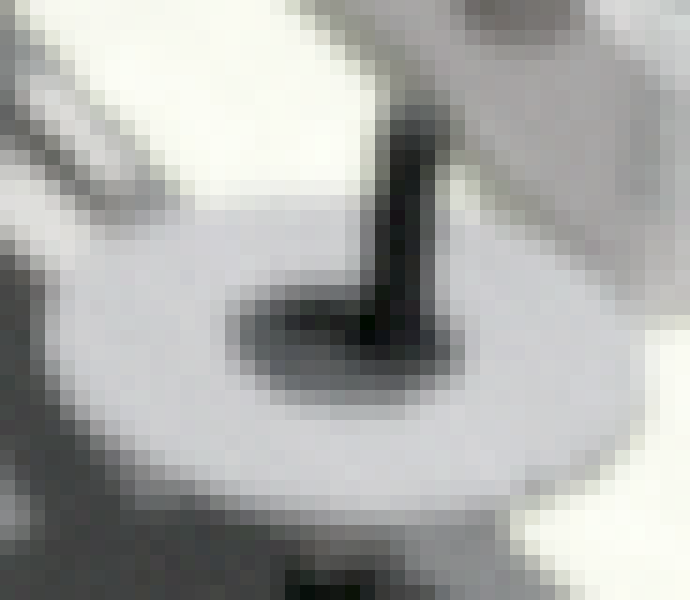

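View pics/z3.png

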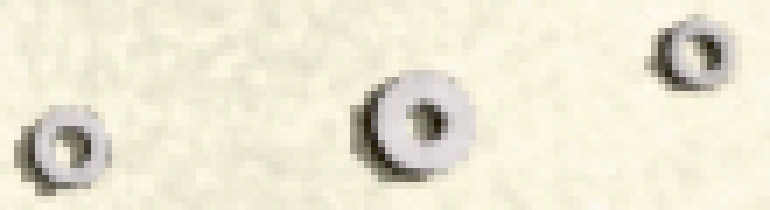

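```bash
cat >> h.py <<'E'
def tri(c1,p1,c2,p2):
    o1,d1=ray(c1,*p1);o2,d2=ray(c2,*p2)
    A=np.stack([d1,-d2],1); s=np.linalg.lstsq(A,o2-o1,rcond=None)[0]
    a,b=o1+s[0]*d1,o2+s[1]*d2; return (a+b)/2,np.linalg.norm(a-b)
E
python3 - <<'E'
from h import *
from scipy.spatial.transform import Rotation as Ro
t=manip.read_camera("top"); s=manip.read_camera("side")
np.set_printoptions(precision=1,suppress=True)
print("pan",plane(t,295.5,150.5,132),plane(s,308.5,206.8,132),tri(t,(295.5,150.5),s,(308.5,206.8)))
print("tip",plane(t,299.2,142.6,178),plane(s,313.4,191.6,178),tri(t,(299.2,142.6),s,(313.4,191.6)))
T=t["image"].astype(int);S=s["image"].astype(int)
# ring faces top: bluish grey vs yellowish bench
for nm,u,v,h in(("100",299.6,232.5,18),("200",350,229.5,20),("50",389.6,219.1,13)):
    print(nm,plane(t,u,v,h))
for nm,u,v,h in(("100",215+79/5-.4,255+76/5-.4,18),("200",215+217/5-.4,255+289/5-.4,20),("50",215+410/5-.4,255+513/5-.4,13)):
    print(nm,plane(s,u,v,h))
# mask based
for (u0,u1,v0,v1) in((290,312,224,242),(338,362,216,242),(380,400,210,228)):
    a=T[v0:v1,u0:u1]; m=(a[...,2]-a[...,0]>-3)&(a.sum(2)>300)
    print(a[...,2].min(),a[...,2].max(),m.sum()); 
    m=m.astype(np.uint8); cs,_=cv2.findContours(m,cv2.RETR_EXTERNAL,cv2.CHAIN_APPROX_NONE); c=max(cs,key=cv2.contourArea)
    x,y,w,hh=cv2.boundingRect(c); print(u0+x+w/2-.5,v0+y+hh/2-.5,w,hh,cv2.fitEllipse(c))
print(Ro.from_rotvec(manip.get_state()["eef_rot"]).as_matrix())
E
```

```text
pan [637.8 -71.  132. ] [636.8 -75.6 132. ] (array([639. , -71.4, 128.9]), np.float64(0.2912886546789348))
tip [644.8 -75.5 178. ] [643.  -82.6 178. ] (array([646.6, -76.1, 173.6]), np.float64(0.440178178862894))
100 [422.3 -96.1  18. ]
200 [ 434.3 -244.6   20. ]
50 [ 468.6 -365.4   13. ]
100 [ 422.7 -101.1   18. ]
200 [ 436.2 -250.2   20. ]
50 [ 467.1 -372.5   13. ]
59 124 29
296.5 231.5 4 8 ((7.37212610244751, 7.77335262298584), (4.249693870544434, 6.8749847412109375), 24.134855270385742)
52 126 50
346.5 228.5 6 12 ((9.362175941467285, 12.735808372497559), (5.240929126739502, 9.61135482788086), 25.71145248413086)
53 126 9Traceback (most recent call last):
  File "<stdin>", line 18, in <module>
cv2.error: OpenCV(4.12.0) /io/opencv/modules/imgproc/src/shapedescr.cpp:361: error: (-201:Incorrect size of input array) There should be at least 5 points to fit the ellipse in function 'fitEllipseNoDirect'
```

Call:
{"name": "carry_out", "arguments": {"increments": [{"tx": 0.03,"ty": 0.05,"tz": -0.02,"wz": -0.03,"claw": 65},{"tx": 0.07,"ty": 0.12,"tz": -0.04,"wz": -0.03,"claw": 65},{"tx": 0.07,"ty": 0.12,"tz": -0.04,"wz": -0.03,"claw": 65},{"tx": 0.07,"ty": 0.12,"tz": -0.04,"wz": -0.032,"claw": 65},{"tx": 0.07,"ty": 0.12,"tz": -0.04,"claw": 65},{"tx": 0.07,"ty": 0.12,"tz": -0.04,"claw": 65},{"tx": 0.07,"ty": 0.12,"tz": -0.04,"claw": 65},{"tx": 0.07,"ty": 0.12,"tz": -0.04,"claw": 65},{"tx": 0.07,"ty": 0.12,"tz": -0.04,"claw": 65},{"tx": 0.07,"ty": 0.12,"tz": -0.04,"claw": 65},{"claw": 65},{"claw": 65}], "newtons": 15}}

```text
invalid input
```

```bash
cat > st.py <<'E'
from h import *
from scipy.spatial.transform import Rotation as Ro
np.set_printoptions(precision=2,suppress=True)
def st():
    s=manip.get_state(); M=Ro.from_rotvec(s["eef_rot"]).as_matrix()
    print("t",s["t"],"p",s["position"],"z",M[:,2],"yaw",np.degrees(np.arctan2(M[1,1],M[0,1])),"F",s["ft_force"],"w",s["width"]*92,"j7",s["joint_pos"][6])
if __name__=="__main__": st()
E
python3 - <<'E'
from st import *
st()
s=manip.read_camera("side");t=manip.read_camera("top")
crop(s,"s3.png",150,350,170,384,3);crop(t,"t3.png",230,460,150,300,3)
p=manip.get_state()["position"]
print(proj(s,p),proj(t,p))
E
```

```text
t 0.3 p [ 235.1  -578.95  226.49] z [-0.  0. -1.] yaw -67.90295734543983 F [-0.74 -0.39  0.04] w 91.97872745202214 j7 -0.07512150313081627
[[189.21 455.54]] [[526.22 313.7 ]]
```

View pics/s3.png

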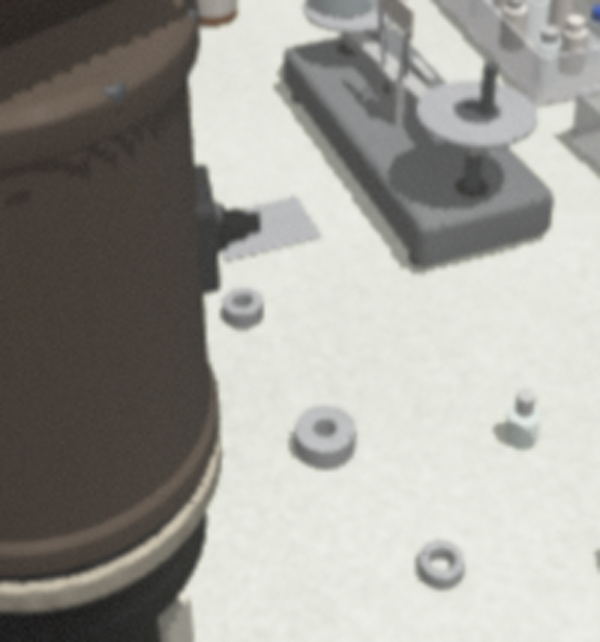

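View pics/t3.png

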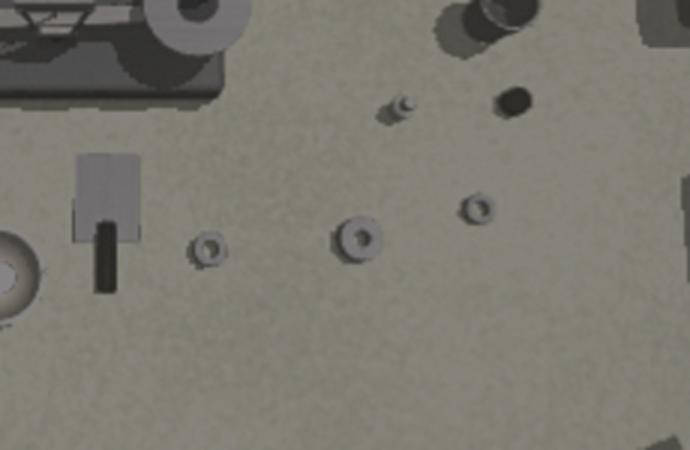

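Call:
{"name": "carry_out", "arguments": {"increments": [{"tx": 0.03,"ty": 0.05,"tz": -0.02,"wx": 0,"wy": 0,"wz": -0.03,"claw": 65},{"tx": 0.07,"ty": 0.12,"tz": -0.04,"wx": 0,"wy": 0,"wz": -0.03,"claw": 65},{"tx": 0.07,"ty": 0.12,"tz": -0.04,"wx": 0,"wy": 0,"wz": -0.03,"claw": 65},{"tx": 0.07,"ty": 0.12,"tz": -0.04,"wx": 0,"wy": 0,"wz": -0.032,"claw": 65},{"tx": 0.07,"ty": 0.12,"tz": -0.04,"wx": 0,"wy": 0,"wz": 0,"claw": 65},{"tx": 0.07,"ty": 0.12,"tz": -0.04,"wx": 0,"wy": 0,"wz": 0,"claw": 65},{"tx": 0.07,"ty": 0.12,"tz": -0.04,"wx": 0,"wy": 0,"wz": 0,"claw": 65},{"tx": 0.07,"ty": 0.12,"tz": -0.04,"wx": 0,"wy": 0,"wz": 0,"claw": 65},{"tx": 0.07,"ty": 0.12,"tz": -0.04,"wx": 0,"wy": 0,"wz": 0,"claw": 65},{"tx": 0.07,"ty": 0.12,"tz": -0.04,"wx": 0,"wy": 0,"wz": 0,"claw": 65}], "newtons": 15}}

```text
t: 1.4
position: [434.0, -238.7, 112.6]
eef_rot: [3.141, 0.004, 0.001]
ft_force: [0.4, -0.3, 0.5]
width: 0.651
```

```bash
python3 - <<'E'
from st import *
st()
s=manip.read_camera("side")
st()
crop(s,"s4.png",150,350,170,384,3)
p=manip.get_state()["position"]
print(proj(s,p))
E
```

```text
t 1.4 p [ 434.   -238.66  112.58] z [ 0. -0. -1.] yaw -89.86880042887552 F [ 0.45 -0.33  0.5 ] w 59.86045062755008 j7 -1.188700983432715
t 1.45 p [ 437.26 -231.03  110.94] z [ 0.  0. -1.] yaw -89.41132244366806 F [ 2.74  6.86 -1.52] w 59.70854835900049 j7 -1.1944648185552702
[[255.01 273.62]]
```

View pics/s4.png

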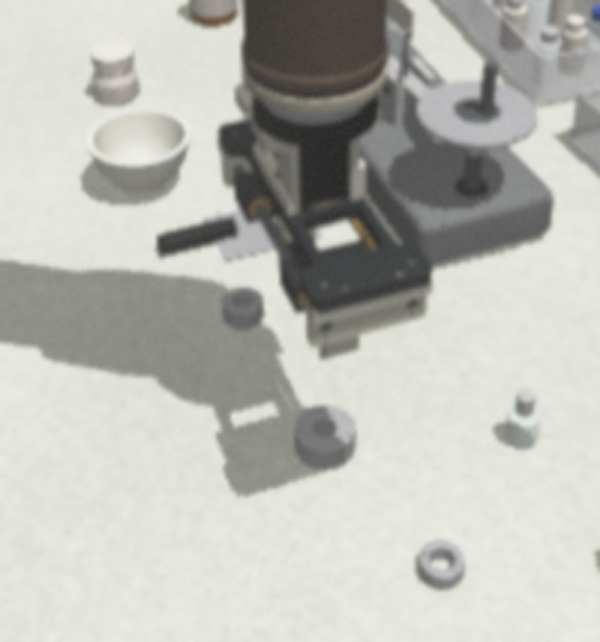

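Call:
{"name": "carry_out", "arguments": {"increments": [{"tx": 0.006,"ty": -0.023,"tz": 0,"wx": 0,"wy": 0,"wz": 0,"claw": 65},{"tx": 0,"ty": 0,"tz": -0.1,"wx": 0,"wy": 0,"wz": 0,"claw": 65},{"tx": 0,"ty": 0,"tz": -0.12,"wx": 0,"wy": 0,"wz": 0,"claw": 65},{"tx": 0,"ty": 0,"tz": -0.09,"wx": 0,"wy": 0,"wz": 0,"claw": 65},{"tx": 0,"ty": 0,"tz": -0.05,"wx": 0,"wy": 0,"wz": 0,"claw": 65},{"tx": 0,"ty": 0,"tz": 0,"wx": 0,"wy": 0,"wz": 0,"claw": 65},{"tx": 0,"ty": 0,"tz": 0,"wx": 0,"wy": 0,"wz": 0,"claw": 65}], "newtons": 10}}

```text
t: 2.15
position: [434.9, -248.0, 5.2]
eef_rot: [3.141, 0.002, -0.0]
ft_force: [0.5, -0.3, 0.8]
width: 0.651
```

```bash
python3 - <<'E'
from st import *
s=manip.read_camera("side")
st()
crop(s,"s5.png",200,320,260,384,5)
p=manip.get_state()["position"]
print(proj(s,[p+[0,-30,0],p+[0,30,0],p]))
E
```

```text
t 2.2 p [ 435.38 -248.      5.61] z [ 0. -0. -1.] yaw -89.9130286838722 F [ 0.14  0.43 -0.06] w 59.74267433443262 j7 -1.183639913359994
[[262.5  327.14]
 [252.38 306.56]
 [257.29 316.55]]
```

View pics/s5.png

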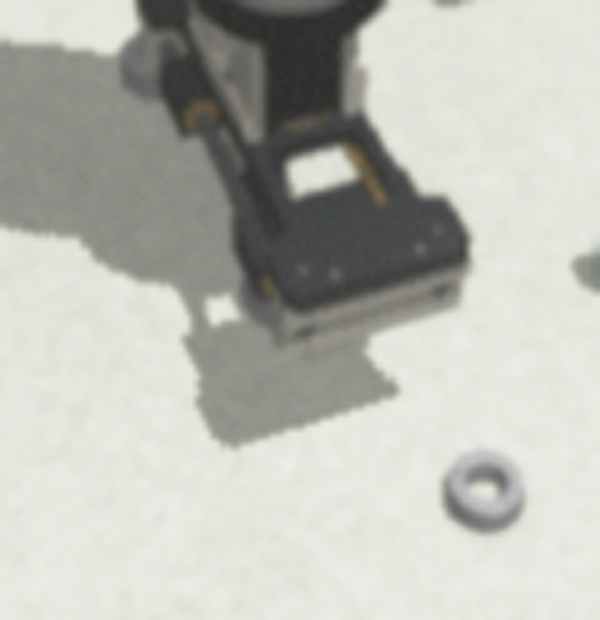

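Call:
{"name": "carry_out", "arguments": {"increments": [{"tx": 0,"ty": 0,"tz": 0,"wx": 0,"wy": 0,"wz": 0,"claw": 0},{"tx": 0,"ty": 0,"tz": 0,"wx": 0,"wy": 0,"wz": 0,"claw": 0},{"tx": 0,"ty": 0,"tz": 0,"wx": 0,"wy": 0,"wz": 0,"claw": 0},{"tx": 0,"ty": 0,"tz": 0,"wx": 0,"wy": 0,"wz": 0,"claw": 0}], "newtons": 10}}

```text
t: 2.6
position: [435.5, -247.1, 5.5]
eef_rot: [3.141, 0.004, 0.002]
ft_force: [-1.3, 0.7, 7.2]
width: 0.479
```

```bash
python3 st.py
```

```text
t 2.6 p [ 435.47 -247.14    5.51] z [ 0. -0. -1.] yaw -89.85499363590837 F [-1.26  0.73  7.18] w 44.109669548576704 j7 -1.1840871625666494
```

Call:
{"name": "carry_out", "arguments": {"increments": [{"tx": 0,"ty": 0,"tz": 0,"wx": 0,"wy": 0,"wz": 0,"claw": 65},{"tx": 0,"ty": 0,"tz": 0,"wx": 0,"wy": 0,"wz": 0,"claw": 65},{"tx": 0,"ty": 0,"tz": 0,"wx": 0,"wy": 0,"wz": 0.02,"claw": 65},{"tx": 0,"ty": 0,"tz": 0,"wx": 0,"wy": 0,"wz": 0.04,"claw": 65},{"tx": 0,"ty": 0,"tz": 0,"wx": 0,"wy": 0,"wz": 0.045,"claw": 65},{"tx": 0,"ty": 0,"tz": 0,"wx": 0,"wy": 0,"wz": 0.045,"claw": 65},{"tx": 0,"ty": 0,"tz": 0,"wx": 0,"wy": 0,"wz": 0.045,"claw": 65},{"tx": 0,"ty": 0,"tz": 0,"wx": 0,"wy": 0,"wz": 0.045,"claw": 65},{"tx": 0,"ty": 0,"tz": 0,"wx": 0,"wy": 0,"wz": 0.045,"claw": 65},{"tx": 0,"ty": 0,"tz": 0,"wx": 0,"wy": 0,"wz": 0.045,"claw": 65},{"tx": 0,"ty": 0,"tz": 0,"wx": 0,"wy": 0,"wz": 0.045,"claw": 65},{"tx": 0,"ty": 0,"tz": 0,"wx": 0,"wy": 0,"wz": 0.045,"claw": 65}]}}

```text
t: 3.8
position: [434.9, -247.1, 4.7]
eef_rot: [2.474, 1.936, -0.0]
ft_force: [0.2, -0.3, -0.3]
width: 0.651
```

Call:
{"name": "carry_out", "arguments": {"increments": [{"tx": 0,"ty": 0,"tz": 0,"wx": 0,"wy": 0,"wz": 0.045,"claw": 65},{"tx": 0,"ty": 0,"tz": 0,"wx": 0,"wy": 0,"wz": 0.035,"claw": 65},{"tx": 0,"ty": 0,"tz": 0,"wx": 0,"wy": 0,"wz": 0,"claw": 65},{"tx": 0,"ty": 0,"tz": 0,"wx": 0,"wy": 0,"wz": 0,"claw": 0},{"tx": 0,"ty": 0,"tz": 0,"wx": 0,"wy": 0,"wz": 0,"claw": 0},{"tx": 0,"ty": 0,"tz": 0,"wx": 0,"wy": 0,"wz": 0,"claw": 0},{"tx": 0,"ty": 0,"tz": 0,"wx": 0,"wy": 0,"wz": 0,"claw": 0},{"tx": 0,"ty": 0,"tz": 0,"wx": 0,"wy": 0,"wz": 0,"claw": 0}], "newtons": 20}}

```text
t: 4.6
position: [435.1, -247.0, 4.8]
eef_rot: [2.219, 2.224, 0.0]
ft_force: [0.2, 0.1, -1.1]
width: 0.473
```

```bash
python3 st.py
```

```text
t 4.6 p [ 435.11 -246.97    4.78] z [ 0. -0. -1.] yaw 0.12269429214474858 F [ 0.17  0.14 -1.13] w 43.495384061467774 j7 -0.02209982604090179
```

Call:
{"name": "carry_out", "arguments": {"increments": [{"tx": 0,"ty": 0,"tz": 0.05,"wx": 0,"wy": 0,"wz": 0,"claw": 0},{"tx": 0,"ty": 0,"tz": 0.12,"wx": 0,"wy": 0,"wz": 0,"claw": 0},{"tx": 0,"ty": 0,"tz": 0.15,"wx": 0,"wy": 0,"wz": 0,"claw": 0},{"tx": 0,"ty": 0,"tz": 0.15,"wx": 0,"wy": 0,"wz": 0,"claw": 0},{"tx": 0.05,"ty": 0.04,"tz": 0.12,"wx": 0,"wy": 0,"wz": 0,"claw": 0},{"tx": 0.1,"ty": 0.08,"tz": 0.06,"wx": 0,"wy": 0,"wz": 0,"claw": 0},{"tx": 0.11,"ty": 0.09,"tz": 0,"wx": 0,"wy": 0,"wz": 0,"claw": 0},{"tx": 0.11,"ty": 0.09,"tz": 0,"wx": 0,"wy": 0,"wz": 0,"claw": 0},{"tx": 0.11,"ty": 0.09,"tz": 0,"wx": 0,"wy": 0,"wz": 0,"claw": 0},{"tx": 0.11,"ty": 0.09,"tz": 0,"wx": 0,"wy": 0,"wz": 0,"claw": 0},{"tx": 0.07,"ty": 0.05,"tz": 0,"wx": 0,"wy": 0,"wz": 0,"claw": 0},{"tx": 0.036,"ty": 0.032,"tz": 0,"wx": 0,"wy": 0,"wz": 0,"claw": 0}]}}

```text
t: 5.8
position: [644.8, -75.9, 199.0]
eef_rot: [-2.215, -2.226, -0.001]
ft_force: [-0.5, -0.0, -2.3]
width: 0.473
```

Call:
{"name": "carry_out", "arguments": {"increments": [{"tx": 0,"ty": 0,"tz": 0,"wx": 0,"wy": 0,"wz": 0,"claw": 0},{"tx": 0,"ty": 0,"tz": 0,"wx": 0,"wy": 0,"wz": 0,"claw": 0},{"tx": 0,"ty": 0,"tz": 0,"wx": 0,"wy": 0,"wz": 0,"claw": 0}]}}

```text
t: 6.1
position: [642.7, -80.2, 199.6]
eef_rot: [2.221, 2.222, -0.002]
ft_force: [-0.4, 0.4, -2.5]
width: 0.472
```

```bash
python3 - <<'E'
from st import *
st()
s=manip.read_camera("side");t=manip.read_camera("top")
crop(s,"s6.png",250,370,120,240,5);crop(t,"t6.png",240,360,100,200,5)
p=manip.get_state()["position"]
print(proj(s,p),proj(t,p))
E
```

```text
t 6.1 p [642.71 -80.16 199.62] z [-0. -0. -1.] yaw 0.030880785854665173 F [-0.45  0.42 -2.45] w 43.46742885014508 j7 -0.23086029163875668
[[313.5  183.13]] [[301.98 140.49]]
```

View pics/s6.png

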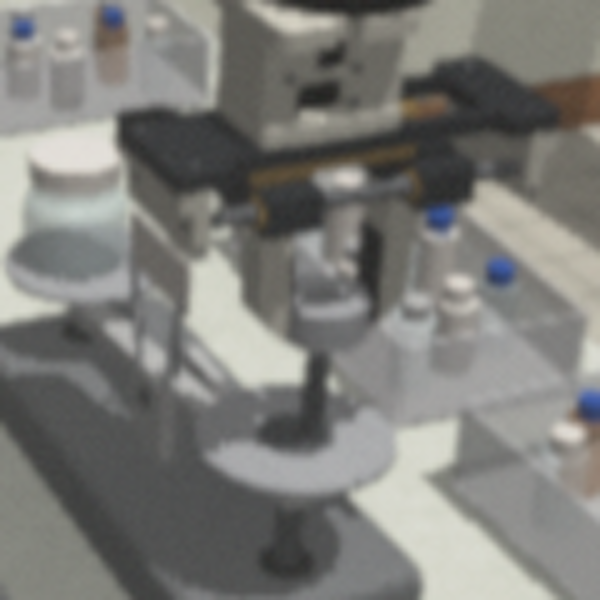

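View pics/t6.png

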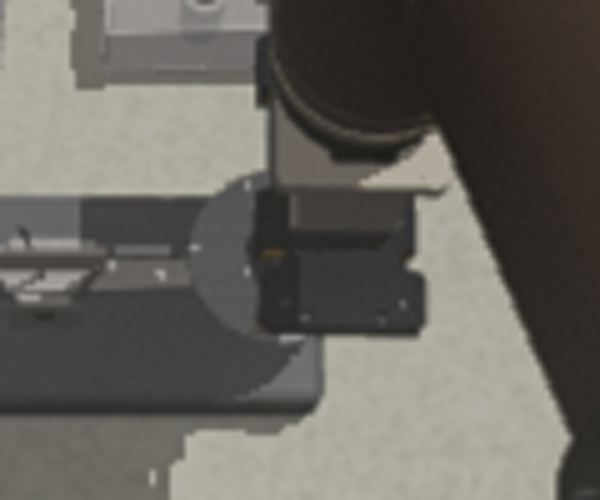

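```bash
python3 - <<'E'
from st import *
st()
s=manip.read_camera("side")
st()
p=manip.get_state()["position"]
a=s["image"][170:225,290:340,::-1].astype(float); a=np.clip((a-20)/200,0,1)**.6*255
cv2.imwrite("pics/z6.png",cv2.resize(a.astype(np.uint8),None,fx=11,fy=11,interpolation=cv2.INTER_NEAREST))
th=np.linspace(0,2*np.pi,25)
for zz in(-4.8,15.2):
    e=proj(s,[p+[22*np.cos(q),22*np.sin(q),zz] for q in th]); print((e.min(0)-[290,170]+.5)*11,(e.max(0)-[290,170]+.5)*11)
print((proj(s,[[643.8,-78.3,178],[643.8,-78.3,132]])-[290,170]+.5)*11)
E
```

```text
t 6.2 p [643.02 -79.94 199.9 ] z [-0. -0. -1.] yaw 0.03290984666188217 F [-0.15 -0.36 -2.09] w 43.458468967673724 j7 -0.23100704740945657
t 6.25 p [643.17 -79.65 199.94] z [-0. -0. -1.] yaw 0.05133303856614365 F [-0.74 -0.04 -2.1 ] w 43.68754993789131 j7 -0.23102511681210372
[160.28 119.26] [365.38 219.36]
[165.58  39.01] [372.96 136.96]
[[256.73 233.15]
 [242.78 410.29]]
```

View pics/z6.png

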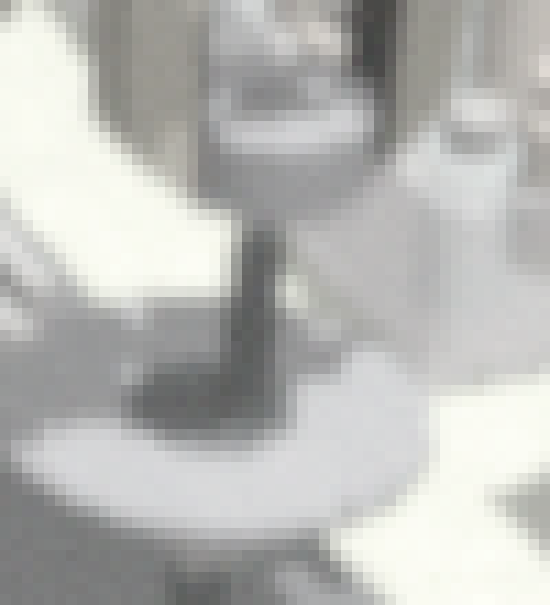

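Call:
{"name": "carry_out", "arguments": {"increments": [{"tx": 0,"ty": 0,"tz": -0.025,"wx": 0,"wy": 0,"wz": 0,"claw": 0},{"tx": 0,"ty": 0,"tz": -0.02,"wx": 0,"wy": 0,"wz": 0,"claw": 0},{"tx": 0,"ty": 0,"tz": -0.01,"wx": 0,"wy": 0,"wz": 0,"claw": 0},{"tx": 0,"ty": 0,"tz": -0.01,"wx": 0,"wy": 0,"wz": 0,"claw": 0},{"tx": 0,"ty": 0,"tz": -0.01,"wx": 0,"wy": 0,"wz": 0,"claw": 0},{"tx": 0,"ty": 0,"tz": -0.005,"wx": 0,"wy": 0,"wz": 0,"claw": 0},{"tx": 0,"ty": 0,"tz": 0,"wx": 0,"wy": 0,"wz": 0,"claw": 0},{"tx": 0,"ty": 0,"tz": 0,"wx": 0,"wy": 0,"wz": 0,"claw": 0}]}}

```text
t: 7.05
position: [643.9, -78.4, 175.9]
eef_rot: [2.219, 2.224, 0.0]
ft_force: [0.4, -1.0, -2.5]
width: 0.469
```

```bash
cat > look.py <<'E'
from st import *
import sys
st()
s=manip.read_camera("side")
a=s["image"][150:225,255:345,::-1].astype(float); a=np.clip((a-20)/200,0,1)**.6*255
cv2.imwrite("pics/"+sys.argv[1],cv2.resize(a.astype(np.uint8),None,fx=8,fy=8,interpolation=cv2.INTER_CUBIC))
st()
E
python3 look.py s7.png
```

```text
t 7.05 p [643.89 -78.35 175.87] z [ 0. -0. -1.] yaw 0.14251778035668294 F [ 0.41 -0.95 -2.46] w 43.19185337245662 j7 -0.24367894240652602
t 7.1 p [643.91 -78.33 175.93] z [ 0. -0. -1.] yaw 0.14254870881087495 F [-0.02  0.28 -2.03] w 43.298696796309066 j7 -0.24368339858134025
```

View pics/s7.png

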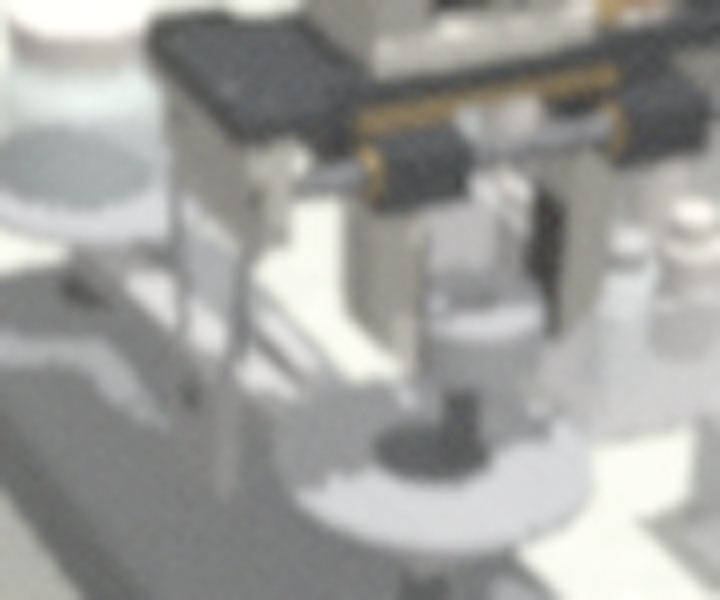

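Call:
{"name": "carry_out", "arguments": {"increments": [{"tx": 0,"ty": 0,"tz": -0.02,"wx": 0,"wy": 0,"wz": 0,"claw": 0},{"tx": 0,"ty": 0,"tz": -0.03,"wx": 0,"wy": 0,"wz": 0,"claw": 0},{"tx": 0,"ty": 0,"tz": -0.03,"wx": 0,"wy": 0,"wz": 0,"claw": 0},{"tx": 0,"ty": 0,"tz": -0.02,"wx": 0,"wy": 0,"wz": 0,"claw": 0},{"tx": 0,"ty": 0,"tz": -0.015,"wx": 0,"wy": 0,"wz": 0,"claw": 0},{"tx": 0,"ty": 0,"tz": -0.01,"wx": 0,"wy": 0,"wz": 0,"claw": 0},{"tx": 0,"ty": 0,"tz": 0,"wx": 0,"wy": 0,"wz": 0,"claw": 0},{"tx": 0,"ty": 0,"tz": 0,"wx": 0,"wy": 0,"wz": 0,"claw": 0}]}}

```text
t: 7.9
position: [643.9, -78.3, 138.4]
eef_rot: [2.219, 2.224, 0.0]
ft_force: [-0.3, 1.5, -1.5]
width: 0.474
```

```bash
python3 look.py s8.png
```

```text
t 7.9 p [643.94 -78.35 138.45] z [ 0.  0. -1.] yaw 0.1392306155046136 F [-0.3   1.49 -1.47] w 43.62606549232327 j7 -0.264588658908874
t 7.95 p [643.99 -78.33 138.55] z [ 0.  0. -1.] yaw 0.14191417691068742 F [ 0.28 -0.44 -0.9 ] w 43.34476721048564 j7 -0.2645533586670989
```

View pics/s8.png

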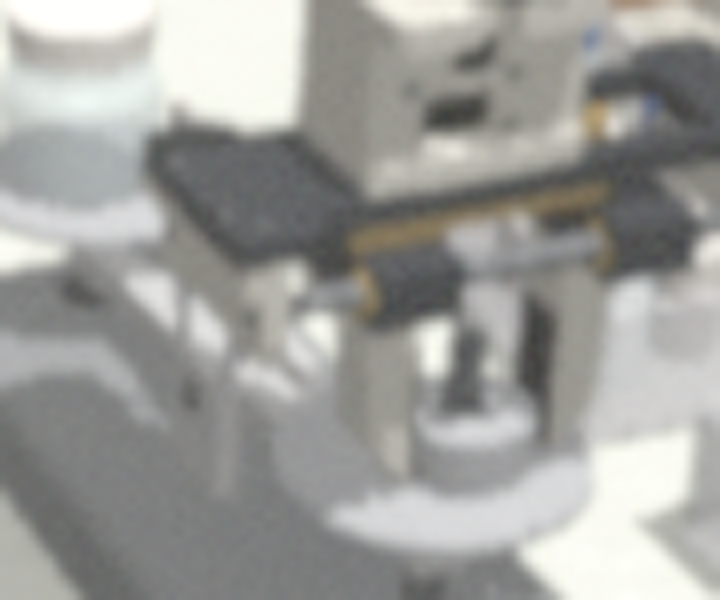

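Call:
{"name": "carry_out", "arguments": {"increments": [{"tx": 0,"ty": 0,"tz": -0.003,"wx": 0,"wy": 0,"wz": 0,"claw": 0},{"tx": 0,"ty": 0,"tz": 0,"wx": 0,"wy": 0,"wz": 0,"claw": 50},{"tx": 0,"ty": 0,"tz": 0,"wx": 0,"wy": 0,"wz": 0,"claw": 60},{"tx": 0,"ty": 0,"tz": 0,"wx": 0,"wy": 0,"wz": 0,"claw": 60},{"tx": 0,"ty": 0,"tz": 0.05,"wx": 0,"wy": 0,"wz": 0,"claw": 60},{"tx": 0,"ty": 0,"tz": 0.1,"wx": 0,"wy": 0,"wz": 0,"claw": 60},{"tx": 0,"ty": 0,"tz": 0.1,"wx": 0,"wy": 0,"wz": 0,"claw": 60},{"tx": -0.1,"ty": 0,"tz": 0.05,"wx": 0,"wy": 0,"wz": 0,"claw": 60},{"tx": -0.12,"ty": -0.03,"tz": 0,"wx": 0,"wy": 0,"wz": 0,"claw": 60},{"tx": -0.13,"ty": -0.04,"tz": 0,"wx": 0,"wy": 0,"wz": 0,"claw": 60},{"tx": -0.1,"ty": -0.03,"tz": 0,"wx": 0,"wy": 0,"wz": 0,"claw": 60},{"tx": 0,"ty": 0,"tz": 0,"wx": 0,"wy": 0,"wz": 0,"claw": 60}]}}

```text
t: 9.15
position: [505.5, -110.1, 228.6]
eef_rot: [2.22, 2.221, -0.004]
ft_force: [0.1, -0.7, 0.4]
width: 0.597
```

```bash
cat > look2.py <<'E'
from st import *
import sys
st()
s=manip.read_camera("side");t=manip.read_camera("top")
a=s["image"][130:230,240:345,::-1].astype(float); a=np.clip((a-20)/200,0,1)**.6*255
cv2.imwrite("pics/s"+sys.argv[1],cv2.resize(a.astype(np.uint8),None,fx=6,fy=6,interpolation=cv2.INTER_CUBIC))
a=t["image"][120:195,185:325,::-1].astype(float); a=np.clip((a-10)/150,0,1)**.6*255
cv2.imwrite("pics/t"+sys.argv[1],cv2.resize(a.astype(np.uint8),None,fx=5.5,fy=5.5,interpolation=cv2.INTER_CUBIC))
st()
E
python3 look2.py 9.png
```

```text
t 9.15 p [ 505.51 -110.09  228.57] z [-0. -0. -1.] yaw 0.009787723358505813 F [ 0.14 -0.75  0.43] w 54.93835454026861 j7 -0.11252250008722028
t 9.25 p [ 509.18 -108.67  228.78] z [ 0. -0. -1.] yaw 0.09359932322913211 F [ 0.89 -0.37 -0.08] w 55.12236746252895 j7 -0.11424379260682424
```

View pics/s9.png

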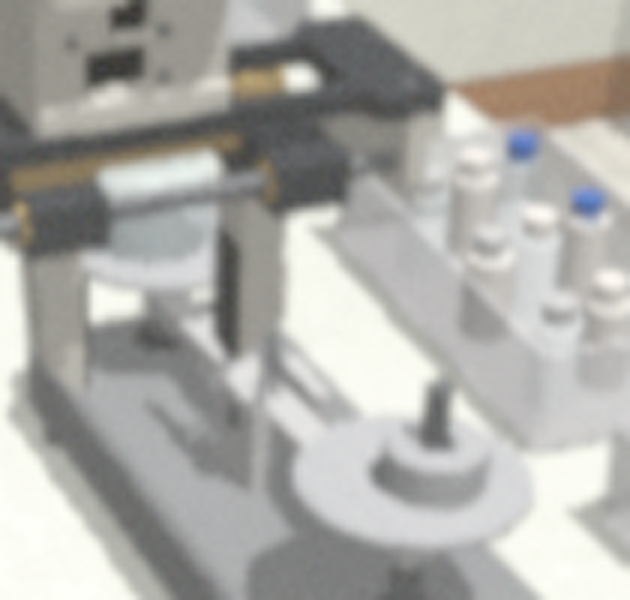

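View pics/t9.png

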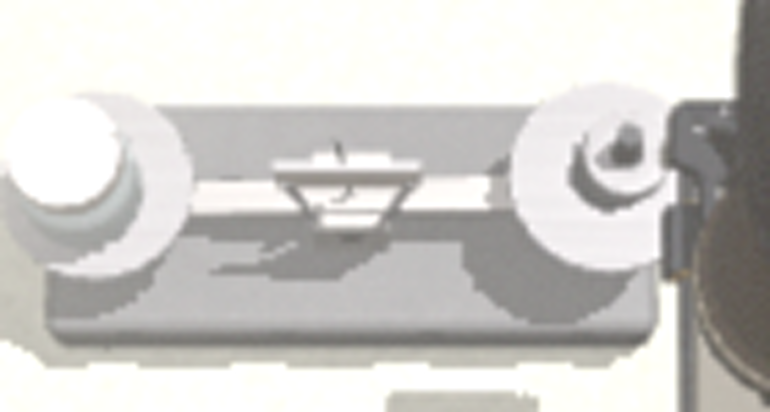

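Call:
{"name": "carry_out", "arguments": {"increments": [{"tx": -0.02,"ty": -0.08,"tz": -0.03,"wx": 0,"wy": 0,"wz": 0,"claw": 60},{"tx": -0.022,"ty": -0.14,"tz": -0.04,"wx": 0,"wy": 0,"wz": 0,"claw": 60},{"tx": -0.022,"ty": -0.14,"tz": -0.04,"wx": 0,"wy": 0,"wz": 0,"claw": 60},{"tx": -0.022,"ty": -0.14,"tz": -0.04,"wx": 0,"wy": 0,"wz": 0,"claw": 60},{"tx": -0.022,"ty": -0.14,"tz": -0.04,"wx": 0,"wy": 0,"wz": 0,"claw": 60},{"tx": -0.022,"ty": -0.14,"tz": -0.04,"wx": 0,"wy": 0,"wz": 0,"claw": 60},{"tx": 0,"ty": -0.08,"tz": -0.03,"wx": 0,"wy": 0,"wz": 0,"claw": 60},{"tx": 0,"ty": 0,"tz": 0,"wx": 0,"wy": 0,"wz": 0,"claw": 60},{"tx": 0,"ty": 0,"tz": 0,"wx": 0,"wy": 0,"wz": 0,"claw": 60}]}}

```text
t: 10.15
position: [471.2, -365.5, 149.2]
eef_rot: [-2.218, -2.224, -0.002]
ft_force: [0.9, 0.8, -0.8]
width: 0.601
```

```bash
python3 - <<'E'
from st import *
st()
s=manip.read_camera("side");t=manip.read_camera("top")
np.save("s1.npy",s["image"]);np.save("t1.npy",t["image"])
S0=np.load("s0.npy");T0=np.load("t0.npy")
def mk(a): a=a[:,:,::-1].astype(float); a=np.clip((a-20)/210,0,1)**.6*255; return a.astype(np.uint8)
A=mk(S0[135:225,240:335]);B=mk(s["image"][135:225,240:335])
cv2.imwrite("pics/cmp.png",cv2.resize(np.hstack([A,B]),None,fx=4.2,fy=4.2,interpolation=cv2.INTER_CUBIC))
A=mk(T0[120:175,230:272]);B=mk(t["image"][120:175,230:272])
cv2.imwrite("pics/cmpt.png",cv2.resize(np.hstack([A,B]),None,fx=9,fy=9,interpolation=cv2.INTER_NEAREST))
# vertical shift by template match on pan front edge (side) and jar region
g0=cv2.cvtColor(S0,cv2.COLOR_RGB2GRAY);g1=cv2.cvtColor(s["image"],cv2.COLOR_RGB2GRAY)
for nm,(u0,u1,v0,v1) in {"panfront":(292,326,208,220),"panleft":(286,296,195,215),"panright":(322,334,200,218),"jar":(250,278,145,180)}.items():
    up=lambda g:cv2.resize(g,None,fx=8,fy=8,interpolation=cv2.INTER_CUBIC)
    tp=up(g0[v0:v1,u0:u1]);sr=up(g1[v0-9:v1+9,u0-3:u1+3])
    r=cv2.matchTemplate(sr,tp,cv2.TM_CCOEFF_NORMED);_,m,_,l=cv2.minMaxLoc(r)
    print(nm,m,l[0]/8-3,l[1]/8-9)
for z in(132,118): 
    a=proj(s,[[637.2,-73,z],[637.2,-73,z-1]]);print(z,a[1]-a[0])
a=proj(s,[[637,187,104],[637,187,105]]);print(a[1]-a[0])
E
```

```text
t 10.15 p [ 471.19 -365.54  149.18] z [ 0.  0. -1.] yaw 0.17048544380704875 F [ 0.88  0.75 -0.76] w 55.24712801558272 j7 0.30202812507944315
panfront 0.6219397187232971 -3.0 9.0
panleft 0.2253020703792572 3.0 -9.0
panright 0.732663094997406 3.0 0.75
jar 0.967921257019043 0.0 -2.0
132 [-0.03  0.34]
118 [-0.02  0.34]
[ 0.   -0.29]
```

View pics/cmp.png

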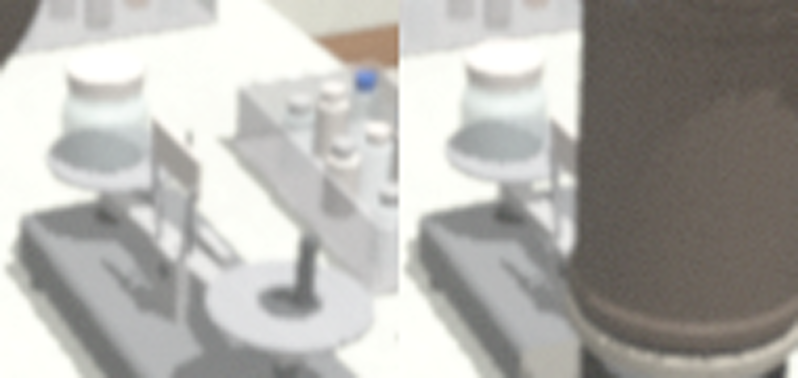

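View pics/cmpt.png

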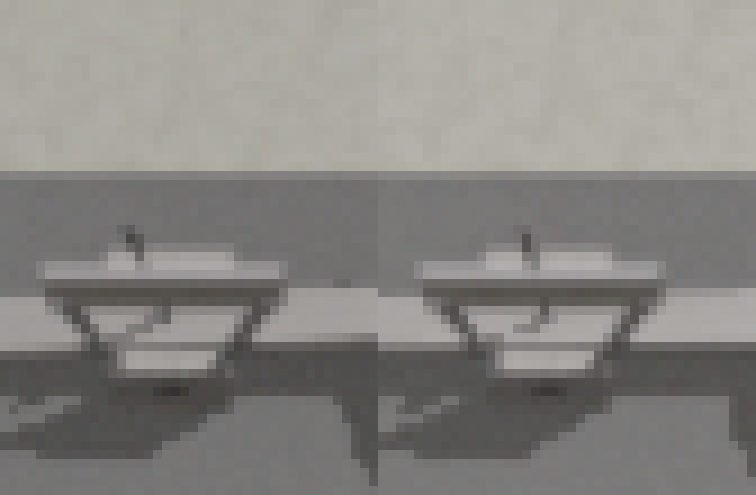

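Call:
{"name": "carry_out", "arguments": {"increments": [{"tx": -0.0067,"ty": -0.0087,"tz": -0.1,"wx": 0,"wy": 0,"wz": 0,"claw": 60},{"tx": 0,"ty": 0,"tz": -0.14,"wx": 0,"wy": 0,"wz": 0,"claw": 60},{"tx": 0,"ty": 0,"tz": -0.12,"wx": 0,"wy": 0,"wz": 0,"claw": 60},{"tx": 0,"ty": 0,"tz": -0.08,"wx": 0,"wy": 0,"wz": 0,"claw": 60},{"tx": 0,"ty": 0,"tz": -0.0427,"wx": 0,"wy": 0,"wz": 0,"claw": 60},{"tx": 0,"ty": 0,"tz": 0,"wx": 0,"wy": 0,"wz": 0,"claw": 60},{"tx": 0,"ty": 0,"tz": 0,"wx": 0,"wy": 0,"wz": 0,"claw": 60},{"tx": 0,"ty": 0,"tz": 0,"wx": 0,"wy": 0,"wz": 0,"claw": 0},{"tx": 0,"ty": 0,"tz": 0,"wx": 0,"wy": 0,"wz": 0,"claw": 0},{"tx": 0,"ty": 0,"tz": 0,"wx": 0,"wy": 0,"wz": 0,"claw": 0},{"tx": 0,"ty": 0,"tz": 0,"wx": 0,"wy": 0,"wz": 0,"claw": 0},{"tx": 0,"ty": 0,"tz": 0,"wx": 0,"wy": 0,"wz": 0,"claw": 0}], "newtons": 10}}

```text
t: 11.45
position: [468.1, -369.3, 5.1]
eef_rot: [2.218, 2.223, 0.0]
ft_force: [-0.8, 0.2, 4.8]
width: 0.324
```

```bash
python3 - <<'E'
from st import *
st()
s=manip.read_camera("side");T0=np.load("s0.npy")
g0=cv2.cvtColor(T0,cv2.COLOR_RGB2GRAY);g1=cv2.cvtColor(s["image"],cv2.COLOR_RGB2GRAY)
up=lambda g:cv2.resize(g,None,fx=8,fy=8,interpolation=cv2.INTER_CUBIC)
for (u0,u1,v0,v1) in((250,278,145,180),(255,276,145,165)):
    r=cv2.matchTemplate(up(g1[v0-9:v1+9,u0-3:u1+3]),up(g0[v0:v1,u0:u1]),cv2.TM_CCOEFF_NORMED);_,m,_,l=cv2.minMaxLoc(r)
    print(m,l[0]/8-3,l[1]/8-9)
crop(s,"s10.png",230,350,130,240,5)
a=proj(s,[[639,187,132],[639,187,133]]);print(a)
E
```

```text
t 11.45 p [ 468.09 -369.31    5.11] z [ 0. -0. -1.] yaw 0.1301586644915702 F [-0.82  0.24  4.77] w 29.84975119570958 j7 0.2015748456017535
0.4539174437522888 -1.875 -5.75
0.5013365745544434 1.0 7.875
[[268.77 162.31]
 [268.78 162.01]]
```

View pics/s10.png

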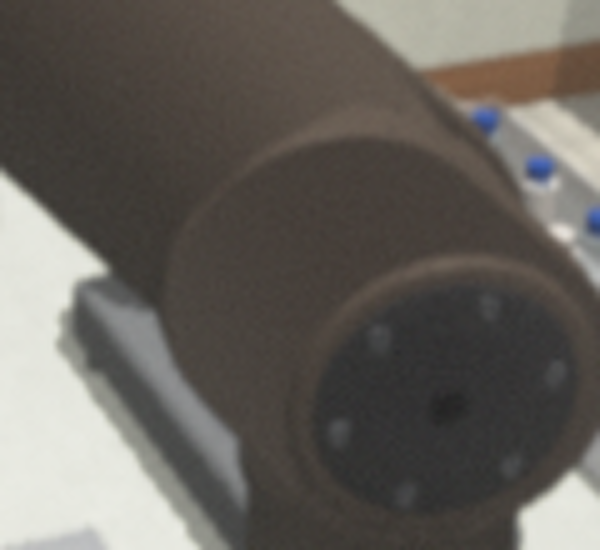

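Call:
{"name": "carry_out", "arguments": {"increments": [{"tx": 0,"ty": 0,"tz": 0,"wx": 0,"wy": 0,"wz": 0,"claw": 55},{"tx": 0,"ty": 0,"tz": 0,"wx": 0,"wy": 0,"wz": 0,"claw": 55},{"tx": 0,"ty": 0,"tz": 0,"wx": 0,"wy": 0,"wz": -0.02,"claw": 55},{"tx": 0,"ty": 0,"tz": 0,"wx": 0,"wy": 0,"wz": -0.04,"claw": 55},{"tx": 0,"ty": 0,"tz": 0,"wx": 0,"wy": 0,"wz": -0.045,"claw": 55},{"tx": 0,"ty": 0,"tz": 0,"wx": 0,"wy": 0,"wz": -0.045,"claw": 55},{"tx": 0,"ty": 0,"tz": 0,"wx": 0,"wy": 0,"wz": -0.045,"claw": 55},{"tx": 0,"ty": 0,"tz": 0,"wx": 0,"wy": 0,"wz": -0.045,"claw": 55},{"tx": 0,"ty": 0,"tz": 0,"wx": 0,"wy": 0,"wz": -0.045,"claw": 55},{"tx": 0,"ty": 0,"tz": 0,"wx": 0,"wy": 0,"wz": -0.045,"claw": 55},{"tx": 0,"ty": 0,"tz": 0,"wx": 0,"wy": 0,"wz": -0.045,"claw": 55},{"tx": 0,"ty": 0,"tz": 0,"wx": 0,"wy": 0,"wz": -0.045,"claw": 55}]}}

```text
t: 12.7
position: [467.6, -368.8, 4.3]
eef_rot: [-3.117, -0.389, 0.0]
ft_force: [0.5, -0.0, -0.1]
width: 0.551
```

Call:
{"name": "carry_out", "arguments": {"increments": [{"tx": 0,"ty": 0,"tz": 0,"wx": 0,"wy": 0,"wz": -0.045,"claw": 55},{"tx": 0,"ty": 0,"tz": 0,"wx": 0,"wy": 0,"wz": -0.035,"claw": 55},{"tx": 0,"ty": 0,"tz": 0,"wx": 0,"wy": 0,"wz": 0,"claw": 55},{"tx": 0,"ty": 0,"tz": 0,"wx": 0,"wy": 0,"wz": 0,"claw": 0},{"tx": 0,"ty": 0,"tz": 0,"wx": 0,"wy": 0,"wz": 0,"claw": 0},{"tx": 0,"ty": 0,"tz": 0,"wx": 0,"wy": 0,"wz": 0,"claw": 0},{"tx": 0,"ty": 0,"tz": 0,"wx": 0,"wy": 0,"wz": 0,"claw": 0},{"tx": 0,"ty": 0,"tz": 0,"wx": 0,"wy": 0,"wz": 0,"claw": 0},{"tx": 0,"ty": 0,"tz": 0,"wx": 0,"wy": 0,"wz": 0,"claw": 0}], "newtons": 15}}

```text
t: 13.6
position: [467.7, -369.0, 4.5]
eef_rot: [-3.142, -0.004, 0.0]
ft_force: [-0.5, -0.1, -0.3]
width: 0.325
```

```bash
python3 st.py
```

```text
t 13.6 p [ 467.69 -369.03    4.51] z [-0.  0. -1.] yaw -89.85082460252768 F [-0.53 -0.08 -0.29] w 29.924927451022803 j7 -1.0155060988252667
```

Call:
{"name": "carry_out", "arguments": {"increments": [{"tx": 0,"ty": 0,"tz": 0.05,"wx": 0,"wy": 0,"wz": 0,"claw": 0},{"tx": 0,"ty": 0,"tz": 0.12,"wx": 0,"wy": 0,"wz": 0.02,"claw": 0},{"tx": 0,"ty": 0,"tz": 0.15,"wx": 0,"wy": 0,"wz": 0.04,"claw": 0},{"tx": 0,"ty": 0,"tz": 0.15,"wx": 0,"wy": 0,"wz": 0.04,"claw": 0},{"tx": 0.02,"ty": 0.04,"tz": 0.12,"wx": 0,"wy": 0,"wz": 0.04,"claw": 0},{"tx": 0.05,"ty": 0.08,"tz": 0.06,"wx": 0,"wy": 0,"wz": 0.04,"claw": 0},{"tx": 0.06,"ty": 0.1,"tz": 0,"wx": 0,"wy": 0,"wz": 0.04,"claw": 0},{"tx": 0.06,"ty": 0.1,"tz": 0,"wx": 0,"wy": 0,"wz": 0.04,"claw": 0},{"tx": 0.06,"ty": 0.1,"tz": 0,"wx": 0,"wy": 0,"wz": 0.04,"claw": 0},{"tx": 0.06,"ty": 0.1,"tz": 0,"wx": 0,"wy": 0,"wz": 0.04,"claw": 0},{"tx": 0.06,"ty": 0.1,"tz": 0,"wx": 0,"wy": 0,"wz": 0.04,"claw": 0},{"tx": 0.06,"ty": 0.1,"tz": 0,"wx": 0,"wy": 0,"wz": 0.04,"claw": 0}]}}

```text
t: 14.8
position: [597.2, -152.0, 200.9]
eef_rot: [2.474, 1.934, 0.0]
ft_force: [-0.3, -1.4, -1.1]
width: 0.322
```

Call:
{"name": "carry_out", "arguments": {"increments": [{"tx": 0.06,"ty": 0.1,"tz": 0,"wx": 0,"wy": 0,"wz": 0.04,"claw": 0},{"tx": 0.06,"ty": 0.1,"tz": 0,"wx": 0,"wy": 0,"wz": 0.04,"claw": 0},{"tx": 0.03,"ty": 0.04,"tz": 0,"wx": 0,"wy": 0,"wz": 0.04,"claw": 0},{"tx": 0.007,"ty": 0.009,"tz": 0,"wx": 0,"wy": 0,"wz": 0,"claw": 0},{"tx": 0,"ty": 0,"tz": 0,"wx": 0,"wy": 0,"wz": 0,"claw": 0},{"tx": 0,"ty": 0,"tz": 0,"wx": 0,"wy": 0,"wz": 0,"claw": 0},{"tx": 0,"ty": 0,"tz": 0,"wx": 0,"wy": 0,"wz": 0,"claw": 0},{"tx": 0,"ty": 0,"tz": 0,"wx": 0,"wy": 0,"wz": 0,"claw": 0}]}}

```text
t: 15.6
position: [643.5, -79.5, 199.7]
eef_rot: [2.077, 2.356, -0.001]
ft_force: [-0.5, -0.3, -0.5]
width: 0.319
```

```bash
python3 look.py s11.png; python3 - <<'E'
from st import *
s=manip.read_camera("side")
np.save("s2.npy",s["image"])
S0=np.load("s0.npy")
g0=cv2.cvtColor(S0,cv2.COLOR_RGB2GRAY);g1=cv2.cvtColor(s["image"],cv2.COLOR_RGB2GRAY)
up=lambda g:cv2.resize(g,None,fx=8,fy=8,interpolation=cv2.INTER_CUBIC)
for (u0,u1,v0,v1) in((250,278,145,180),(255,276,145,165),(300,326,204,221)):
    r=cv2.matchTemplate(up(g1[v0-9:v1+9,u0-3:u1+3]),up(g0[v0:v1,u0:u1]),cv2.TM_CCOEFF_NORMED);_,m,_,l=cv2.minMaxLoc(r)
    print(m,l[0]/8-3,l[1]/8-9)
E
```

```text
t 15.6 p [643.49 -79.54 199.72] z [ 0. -0. -1.] yaw 7.195970655015987 F [-0.51 -0.35 -0.47] w 29.360306869895716 j7 -0.06002759451826955
t 15.65 p [643.55 -79.2  199.68] z [ 0. -0. -1.] yaw 7.232908771228034 F [-0.29 -0.09  0.24] w 29.613781912935654 j7 -0.05987758708003951
0.7427634596824646 -1.375 -2.0
0.7525303363800049 -1.25 -1.875
0.7873423099517822 1.125 3.625
```

View pics/s11.png

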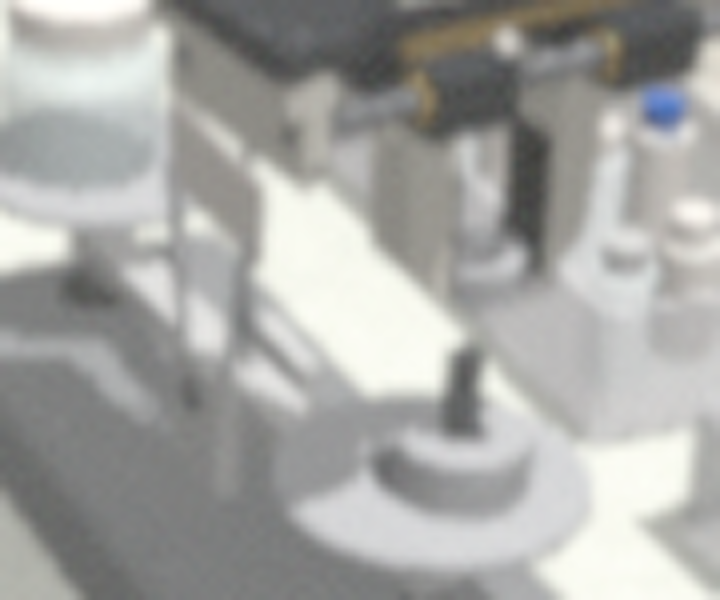

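Call:
{"name": "carry_out", "arguments": {"increments": [{"tx": 0,"ty": 0,"tz": -0.03,"wx": 0,"wy": 0,"wz": 0,"claw": 0},{"tx": 0,"ty": 0,"tz": -0.03,"wx": 0,"wy": 0,"wz": 0,"claw": 0},{"tx": 0,"ty": 0,"tz": -0.02,"wx": 0,"wy": 0,"wz": 0,"claw": 0},{"tx": 0,"ty": 0,"tz": -0.01,"wx": 0,"wy": 0,"wz": 0,"claw": 0},{"tx": 0,"ty": 0,"tz": -0.01,"wx": 0,"wy": 0,"wz": 0,"claw": 0},{"tx": 0,"ty": 0,"tz": -0.005,"wx": 0,"wy": 0,"wz": 0,"claw": 0},{"tx": 0,"ty": 0,"tz": 0,"wx": 0,"wy": 0,"wz": 0,"claw": 0},{"tx": 0,"ty": 0,"tz": 0,"wx": 0,"wy": 0,"wz": 0,"claw": 0}]}}

```text
t: 16.5
position: [644.0, -78.2, 168.3]
eef_rot: [2.074, 2.359, 0.0]
ft_force: [-0.2, 0.5, -0.4]
width: 0.322
```

```bash
python3 look.py s12.png
```

```text
t 16.5 p [643.99 -78.25 168.26] z [ 0.  0. -1.] yaw 7.343039185642675 F [-0.16  0.45 -0.36] w 29.652859151200207 j7 -0.07379390585846904
t 16.55 p [644.02 -78.25 168.31] z [ 0. -0. -1.] yaw 7.341747402072508 F [ 0.36  0.12 -0.8 ] w 29.59129497977572 j7 -0.07380349546710527
```

View pics/s12.png

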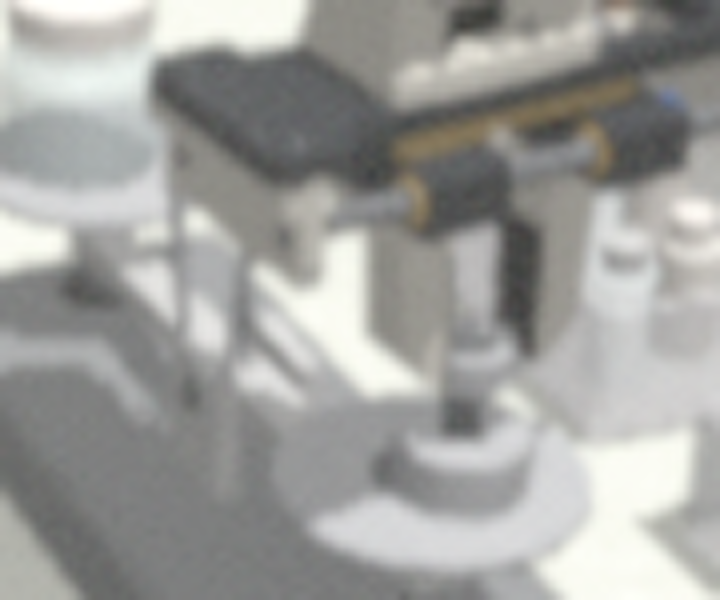

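Call:
{"name": "carry_out", "arguments": {"increments": [{"tx": 0,"ty": 0,"tz": -0.015,"wx": 0,"wy": 0,"wz": 0,"claw": 0},{"tx": 0,"ty": 0,"tz": -0.015,"wx": 0,"wy": 0,"wz": 0,"claw": 0},{"tx": 0,"ty": 0,"tz": -0.015,"wx": 0,"wy": 0,"wz": 0,"claw": 0},{"tx": 0,"ty": 0,"tz": -0.01,"wx": 0,"wy": 0,"wz": 0,"claw": 0},{"tx": 0,"ty": 0,"tz": -0.007,"wx": 0,"wy": 0,"wz": 0,"claw": 0},{"tx": 0,"ty": 0,"tz": 0,"wx": 0,"wy": 0,"wz": 0,"claw": 0},{"tx": 0,"ty": 0,"tz": 0,"wx": 0,"wy": 0,"wz": 0,"claw": 0}]}}

```text
t: 17.25
position: [643.9, -78.3, 149.5]
eef_rot: [2.075, 2.359, 0.0]
ft_force: [0.3, -0.1, -0.6]
width: 0.324
```

```bash
python3 look.py s13.png
```

```text
t 17.25 p [643.91 -78.26 149.49] z [ 0. -0. -1.] yaw 7.344628488417497 F [ 0.27 -0.14 -0.55] w 29.778790941946497 j7 -0.08287229763165337
t 17.3 p [643.97 -78.24 149.58] z [ 0.  0. -1.] yaw 7.342464079085547 F [-0.61  0.69 -0.56] w 29.620583925104487 j7 -0.08289210387003858
```

View pics/s13.png

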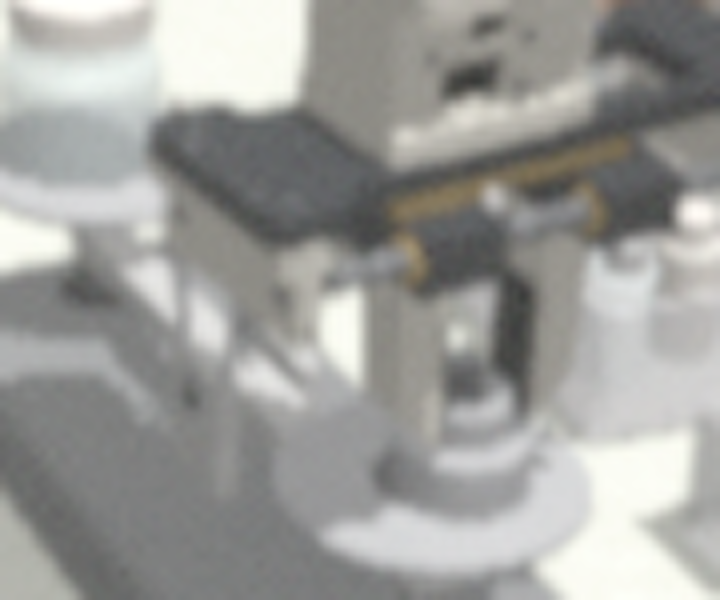

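Seated on the 200 g ring, spindle tip showing through. Release and lift off.

Call:
{"name": "carry_out", "arguments": {"increments": [{"tx": 0,"ty": 0,"tz": 0,"wx": 0,"wy": 0,"wz": 0,"claw": 36},{"tx": 0,"ty": 0,"tz": 0,"wx": 0,"wy": 0,"wz": 0,"claw": 50},{"tx": 0,"ty": 0,"tz": 0,"wx": 0,"wy": 0,"wz": 0,"claw": 50},{"tx": 0,"ty": 0,"tz": 0.05,"wx": 0,"wy": 0,"wz": 0,"claw": 50},{"tx": 0,"ty": 0,"tz": 0.1,"wx": 0,"wy": 0,"wz": 0,"claw": 50},{"tx": 0,"ty": 0,"tz": 0.1,"wx": 0,"wy": 0,"wz": 0,"claw": 50},{"tx": 0,"ty": 0,"tz": 0.1,"wx": 0,"wy": 0,"wz": 0,"claw": 50},{"tx": -0.05,"ty": -0.05,"tz": 0.1,"wx": 0,"wy": 0,"wz": 0,"claw": 50},{"tx": -0.08,"ty": -0.1,"tz": 0.03,"wx": 0,"wy": 0,"wz": 0,"claw": 50},{"tx": -0.08,"ty": -0.13,"tz": 0,"wx": 0,"wy": 0,"wz": 0,"claw": 50},{"tx": -0.08,"ty": -0.13,"tz": 0,"wx": 0,"wy": 0,"wz": 0,"claw": 50},{"tx": -0.08,"ty": -0.13,"tz": 0,"wx": 0,"wy": 0,"wz": 0,"claw": 50}]}}

```text
t: 18.5
position: [532.0, -241.5, 295.0]
eef_rot: [2.073, 2.358, 0.001]
ft_force: [0.7, -1.4, -0.0]
width: 0.499
```

Call:
{"name": "carry_out", "arguments": {"increments": [{"tx": -0.08,"ty": -0.13,"tz": 0,"wx": 0,"wy": 0,"wz": 0,"claw": 50},{"tx": -0.08,"ty": -0.13,"tz": 0,"wx": 0,"wy": 0,"wz": 0,"claw": 50},{"tx": -0.08,"ty": -0.13,"tz": 0,"wx": 0,"wy": 0,"wz": 0,"claw": 50},{"tx": -0.08,"ty": -0.13,"tz": 0,"wx": 0,"wy": 0,"wz": 0,"claw": 50},{"tx": -0.08,"ty": -0.13,"tz": 0,"wx": 0,"wy": 0,"wz": 0,"claw": 50},{"tx": -0.08,"ty": -0.13,"tz": 0,"wx": 0,"wy": 0,"wz": 0,"claw": 50},{"tx": -0.08,"ty": -0.13,"tz": 0,"wx": 0,"wy": 0,"wz": 0,"claw": 50},{"tx": -0.08,"ty": -0.13,"tz": 0,"wx": 0,"wy": 0,"wz": 0,"claw": 50},{"tx": -0.08,"ty": -0.13,"tz": 0,"wx": 0,"wy": 0,"wz": 0,"claw": 50},{"tx": 0,"ty": 0,"tz": 0,"wx": 0,"wy": 0,"wz": 0,"claw": 50},{"tx": 0,"ty": 0,"tz": 0,"wx": 0,"wy": 0,"wz": 0,"claw": 50},{"tx": 0,"ty": 0,"tz": 0,"wx": 0,"wy": 0,"wz": 0,"claw": 50}]}}

```text
t: 19.7
position: [318.1, -590.2, 294.3]
eef_rot: [2.072, 2.36, 0.002]
ft_force: [0.7, 0.3, -0.1]
width: 0.498
```

```bash
cat > fin.py <<'E'
from st import *
import sys
st()
s=manip.read_camera("side");t=manip.read_camera("top")
S0=np.load("s0.npy");T0=np.load("t0.npy");T1=np.load("t1.npy")
def mk(a): a=a[:,:,::-1].astype(float); a=np.clip((a-20)/210,0,1)**.6*255; return a.astype(np.uint8)
A=mk(S0[135:235,240:335]);B=mk(s["image"][135:235,240:335])
cv2.imwrite("pics/f%s.png"%sys.argv[1],cv2.resize(np.hstack([A,B]),None,fx=4.2,fy=4.2,interpolation=cv2.INTER_CUBIC))
cv2.imwrite("pics/g%s.png"%sys.argv[1],cv2.resize(np.vstack([np.hstack([mk(q[135:165,233:263]) for q in (T0,T1,t["image"])]),mk(t["image"][125:175,230:320])]),None,fx=7,fy=7,interpolation=cv2.INTER_CUBIC))
g0=cv2.cvtColor(S0,cv2.COLOR_RGB2GRAY);g1=cv2.cvtColor(s["image"],cv2.COLOR_RGB2GRAY)
up=lambda g:cv2.resize(g,None,fx=8,fy=8,interpolation=cv2.INTER_CUBIC)
for (u0,u1,v0,v1) in((250,278,145,180),(255,276,145,165),(300,326,208,221)):
    r=cv2.matchTemplate(up(g1[v0-9:v1+9,u0-3:u1+3]),up(g0[v0:v1,u0:u1]),cv2.TM_CCOEFF_NORMED);_,m,_,l=cv2.minMaxLoc(r)
    print(m,l[0]/8-3,l[1]/8-9)
E
python3 fin.py a
```

```text
t 19.7 p [ 318.08 -590.25  294.27] z [ 0.  0. -1.] yaw 7.430870402386486 F [ 0.71  0.26 -0.11] w 45.83877845294463 j7 0.9955119612099195
-0.10502400249242783 -3.0 1.0
-0.034799013286828995 3.0 0.75
0.35041067004203796 -3.0 3.125
```

View pics/fa.png

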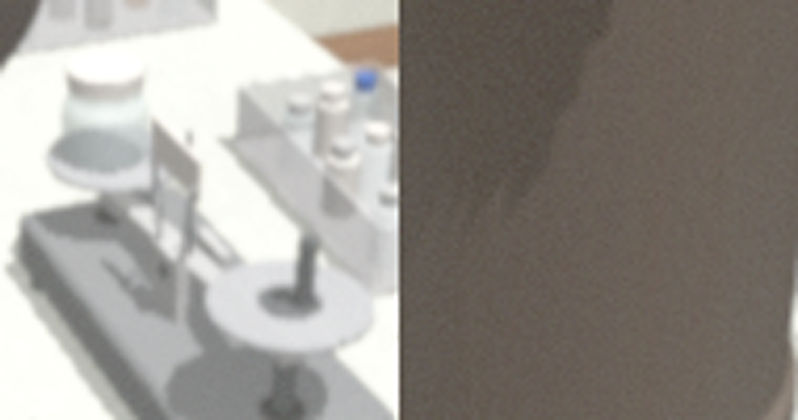

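View pics/ga.png

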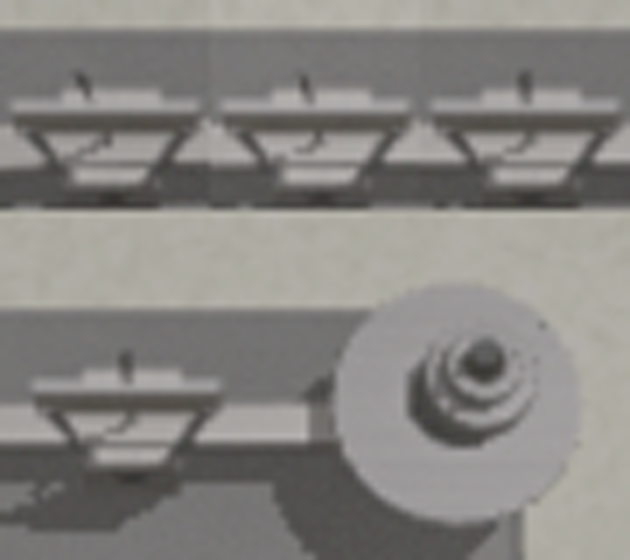

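Call:
{"name": "carry_out", "arguments": {"increments": [{"tx": -0.1,"ty": 0,"tz": -0.08,"wx": 0,"wy": 0,"wz": 0,"claw": 50},{"tx": -0.1,"ty": 0.03,"tz": -0.08,"wx": 0,"wy": 0,"wz": 0,"claw": 50},{"tx": -0.08,"ty": 0,"tz": -0.07,"wx": 0,"wy": 0,"wz": 0,"claw": 50},{"tx": 0,"ty": 0,"tz": 0,"wx": 0,"wy": 0,"wz": 0,"claw": 50},{"tx": 0,"ty": 0,"tz": 0,"wx": 0,"wy": 0,"wz": 0,"claw": 50},{"tx": 0,"ty": 0,"tz": 0,"wx": 0,"wy": 0,"wz": 0,"claw": 50}]}}

```text
t: 20.4
position: [235.1, -582.2, 225.7]
eef_rot: [2.071, 2.36, 0.0]
ft_force: [0.1, -0.2, 0.5]
width: 0.499
```

```bash
python3 fin.py b
```

```text
t 20.4 p [ 235.06 -582.17  225.67] z [ 0. -0. -1.] yaw 7.469111038257446 F [ 0.09 -0.21  0.49] w 45.87557495656371 j7 1.0888126207724647
0.9337167143821716 0.0 -3.625
0.9052192568778992 0.125 -3.625
0.8764985799789429 2.125 5.125
```

View pics/fb.png

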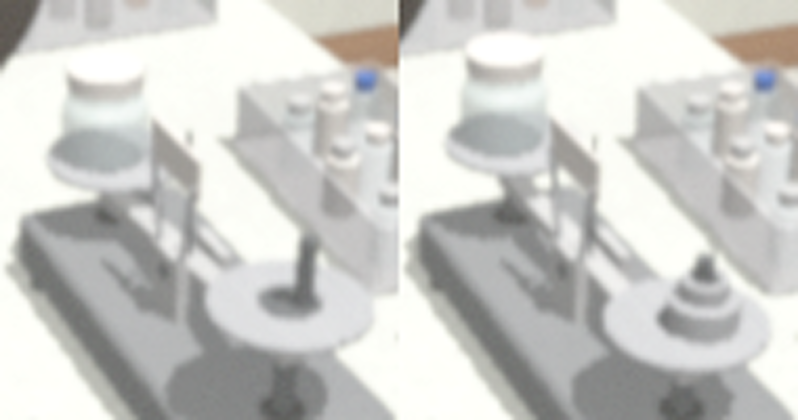

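View pics/gb.png

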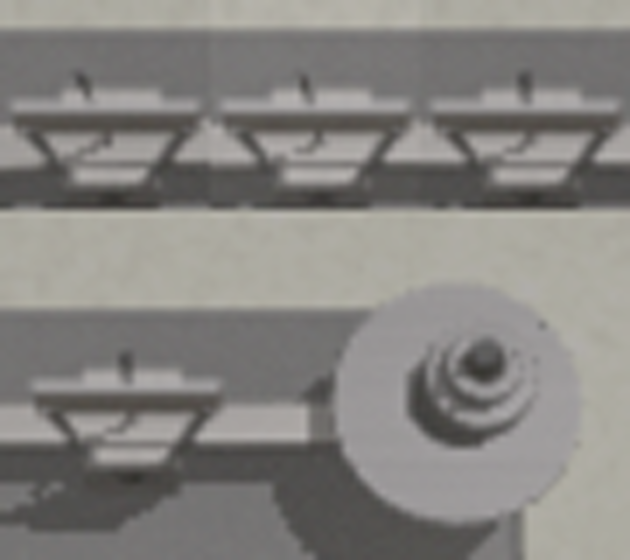

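```bash
python3 -c "
from rig import manip
print(manip.sign_off())"
```

```text
the job is handed in; nothing more can be done
None
```

I threaded the 200 g ring and then the 50 g ring onto the spindle and handed the job in at about 20.5 s of the 72 s. The balance looks level, so the jar weighs about 265 g, give or take roughly 10 g.

- **Choosing the second ring:** with only the 200 g ring on, the beam tilt read about 0.054 rad, or roughly 61 g still missing. That pointed to the 50 g ring. The 100 g ring would have left the beam at about -0.03 rad, outside the limit.
- **Threading:** both rings went on at the first try. The measured wrist force stayed within a few newtons throughout both lowerings, with no rise to suggest either ring caught the spindle tip.
- **Final check:** both rings sit on the spindle with its tip showing through, and the arm was clear of everything. The jar stands upright on its pan.
- **Small disagreement:** in the top view the pointer is centred to within about 0.01 rad. The jar's rise in the side view gives a tilt of 0.012 to 0.016 rad. Both are inside the 0.025 rad limit.
- **Not checked:** I did not check the other things on the table one by one for movement. The arm never touched them knowingly.

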